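# Find the socket for the microscope's hold-down nut

## Task

Slide the cover of the socket case fully open, leave it open, and find the socket that fits the hex nut on the microscope's hold-down strap: the smallest one that goes all the way down over the nut to its washer (try them on it; a socket that does not fit goes back standing in the case, where the unused ones stay). Finish with the gripper still holding the fitting socket, upright and fully seated on that nut: do not let go of it. Leave everything else on the bench where it is.

Things in the scene. Friction and masses are not known exactly. Their poses are not given: they have to be found in the camera images.
- cover (a joint): flat cover of the socket case, 100 x 158 x 4 mm, sliding on the case's top along the case's -y axis: 0 = shut over the three cells, 0.157 m = fully open, then lying over the closed half of the case. Stiff to about 1.5 N, stays where it is left
- cover_grip (a point): centre of the top of the grip rib on the cover: a black rib 60 mm long along the case's x, 12 mm thick along the case's y (the sliding direction), standing 26 mm above the cover. Moves with the cover
- case: grey socket case, fixed, 108 (x) x 322 (y) x 70 mm high, origin at the centre of its underside on the bench. The -y half is a closed block, the +y half (under the shut cover) holds the sockets. Cover's upper face 75 mm, its guide strips 78 mm, its rib's top 101 mm above the bench. Along y, the shut cover's centre lies at +78 mm
- cells_mid (a point): centre of the floor of the middle of three cells in the case, 4 mm above the bench; axes as the case. The cells lie in a row along y, centres 52 mm apart, each 48 mm long (y) and 100 mm wide (x), parted by low ribs 4 mm thick and 15 mm high; outer walls 4 mm thick, 70 mm high. One socket stands in each; which one where varies
- strap_nut_place (a point): where the nut to be fitted is: stud axis in the dark 46 mm wide hold-down strap on the microscope's fixed aluminium base plate (top 12 mm above the bench), level with the nut's underside, 21 mm above the bench. Axes as the plate; the microscope, 0.45 m high, stands on the plate on the +y side, near side 150 mm away
- socket_small: small steel socket, stands mouth down, 60 mm high: round body 27 mm across, 30 mm high, and on it a square shank 14 x 14 x 30 mm to grip, faces along x and y. Origin: centre of the mouth (underside), z up. The hex mouth, 20 mm deep, has two flats facing along x: its yaw must equal the nut's or differ by multiples of 60 degrees. About 1 mm play all round on its own nut
- socket_medium: medium steel socket, stands mouth down, 60 mm high: round body 33 mm across, 30 mm high, and on it a square shank 14 x 14 x 30 mm to grip, faces along x and y. Origin: centre of the mouth (underside), z up. The hex mouth, 20 mm deep, has two flats facing along x: its yaw must equal the nut's or differ by multiples of 60 degrees. About 1 mm play all round on its own nut
- socket_large: large steel socket, stands mouth down, 60 mm high: round body 39 mm across, 30 mm high, and on it a square shank 14 x 14 x 30 mm to grip, faces along x and y. Origin: centre of the mouth (underside), z up. The hex mouth, 20 mm deep, has two flats facing along x: its yaw must equal the nut's or differ by multiples of 60 degrees. About 1 mm play all round on its own nut
- nut_a: steel hex nut on a fixed stud, 14 mm thick (top 3.5 mm conical), stud end 2.5 mm higher; origin: centre of its underside, on a 44 mm washer; two flats face along x. Two nuts of different, untold size: one is at strap_nut_place, the other, a spare on a strip at the back, does not matter. Its own socket goes down to the washer, a smaller one stops 13 mm up, a larger one drops over loosely
- nut_b: steel hex nut on a fixed stud, 14 mm thick (top 3.5 mm conical), stud end 2.5 mm higher; origin: centre of its underside, on a 44 mm washer; two flats face along x. Two nuts of different, untold size: one is at strap_nut_place, the other, a spare on a strip at the back, does not matter. Its own socket goes down to the washer, a smaller one stops 13 mm up, a larger one drops over loosely
- lens_cap: bystander: black lens cap, disc 40 mm across, 16 mm high, lying on the base plate, to be left alone
- filter_tin: bystander: flat round aluminium tin 44 mm across, 18 mm high, on the base plate, to be left alone
- oil_bottle: bystander: small amber bottle, 32 mm across, 65 mm high, standing on the bench, to be left alone
- slide_box: bystander: cardboard slide box 52 x 80 x 31 mm on the bench, to be left alone
- screwdriver: bystander: screwdriver about 160 mm long lying on the bench, to be left alone
- stain_jar: bystander: small glass jar 48 mm across, 55 mm high, to be left alone

How it is judged:
On the way:
1. the cover of the socket case is slid fully open (value of joint cover above 0.145 m), for 0.2 s.
At the end, for the whole second after the job is handed in: Cover joint over 0.14 m. The strap nut's matching socket: axis within 4 mm of the nut's, mouth within 4 mm of its underside, tilt under 0.08 rad, at rest, finger force over 1.5 N. Other sockets untouched in the case's cells, mouth under 12 mm, tilt under 0.15 rad (value of joint cover above 0.14 m and ((horizontal distance between nut_a and strap_nut_place below 0.02 m and horizontal distance between socket_medium and nut_a below 0.004 m and z of socket_medium in the frame of nut_a between -0.004 and 0.004 m and angle between socket_medium's own z axis and vertical below 0.08 rad and linear speed of socket_medium below 0.02 m/s and contact force between the fingers and socket_medium above 1.5 N and (x of socket_small in the frame of case between -0.05 and 0.05 m and y of socket_small in the frame of case between 0 and 0.156 m and z of socket_small in the frame of case below 0.012 m and angle between socket_small's own z axis and vertical below 0.15 rad and contact force between the fingers and socket_small below 0.5 N) and (x of socket_large in the frame of case between -0.05 and 0.05 m and y of socket_large in the frame of case between 0 and 0.156 m and z of socket_large in the frame of case below 0.012 m and angle between socket_large's own z axis and vertical below 0.15 rad and contact force between the fingers and socket_large below 0.5 N)) or (horizontal distance between nut_b and strap_nut_place below 0.02 m and horizontal distance between socket_small and nut_b below 0.004 m and z of socket_small in the frame of nut_b between -0.004 and 0.004 m and angle between socket_small's own z axis and vertical below 0.08 rad and linear speed of socket_small below 0.02 m/s and contact force between the fingers and socket_small above 1.5 N and (x of socket_medium in the frame of case between -0.05 and 0.05 m and y of socket_medium in the frame of case between 0 and 0.156 m and z of socket_medium in the frame of case below 0.012 m and angle between socket_medium's own z axis and vertical below 0.15 rad and contact force between the fingers and socket_medium below 0.5 N) and (x of socket_large in the frame of case between -0.05 and 0.05 m and y of socket_large in the frame of case between 0 and 0.156 m and z of socket_large in the frame of case below 0.012 m and angle between socket_large's own z axis and vertical below 0.15 rad and contact force between the fingers and socket_large below 0.5 N)))); the arm keeps its last pose, push and grip.
It fails at once if a bystander is pushed away by more than 30 mm (distance of any of lens_cap, filter_tin, oil_bottle, slide_box, screwdriver, stain_jar from where it was at the start of the episode above 0.03 m).
It also fails if it takes over 72 s, if anything falls off the work surface, if the arm or the gripper's body presses on something with over 40 N, if the wrist force passes 120 N, or if a joint passes its speed limit or range.

## Robot

A 6-joint arm with a two-finger parallel gripper is mounted at the origin on the work surface. World frame = base frame: x ahead of the robot, y to its left, z up, the work surface at z = 0. Lengths are in m, angles in rad, forces in N, time in s.
With the tool pointing down it reaches from about 0.25 to 0.775 m from the base axis. Payload 4 kg.
Tool frame: the origin (TCP) lies at the very end of the fingers, on their centre line; the grasp point (between the pads) lies 19 mm behind it; x points along the fingers, y is the direction in which the jaws open and shut, and the axes are right-handed (so a half turn about x gives the same grasp; the last joint's range is limited). The gripper opens to 94 mm and grips with 3 to 60 N. Pads are 16 mm wide; open, the fingers measure 119 mm over their backs; the gripper's body (75 mm by 177 mm) begins 78 mm behind the grasp point.
Start: joints at [-1.432, 0.087, 1.371, -0, 1.684, -0.103], TCP at [0.132, -0.534, 0.206] pointing down, gripper open.
Joint ranges: [-3.1, 3.1], [-0.76, 2.03], [0.27, 2.55], [-1.08, 4.22], [0.17, 2.65], [-2.57, 2.57]. Speed limits (rad/s): [2.79, 2.79, 3.14, 3.14, 3.14, 3.14].

## Interface

Orientations are given as [roll, pitch, yaw] about the fixed x, y, z axes, in that order (R = Rz(yaw) Ry(pitch) Rx(roll)).
In Python, from bench import robot gives the robot as it stands.
- The arm moves only by the tool carry_out, never from a script. Its argument "targets" is a list of rows, each a list of 5 numbers: the closure, from 0 (fully open) to 1 (shut), then the shift along the tool's x, y, z in cm, then the turn about the tool's x in degrees. In form: [[fingers, tx, ty, tz, turn], ...]. A call has 1 to 20 rows; each row shifts and turns the commanded pose from where the row before left it, along the tool's axes as they then stand; what a row does not reach is not made up. A row lasts 1/10 s, in which the tool goes at most 50 mm and 8.59 degrees, less where a joint would pass 70% of its speed; a pose out of reach is approached as far as the arm can. A call is refused whole if a number of a shift passes 5 or a number of a turn 8.59, either way. A call with a gripper value outside its range is refused whole. The fingers move at their own pace and stop on an object; the grip force is fixed at half the most. Time passes only in rows, so rows that do not move let the fingers close. It gives the time, the measured TCP pose, the force and the opening at its end, in the units of the state.
- robot.get_obs(): the state, without advancing time (a new reading comes with each control period).
- robot.snapshot(name): name is "side" or "top" or "wrist"; returns a dict with "image" (384x512x3 uint8, red, green, blue), "camera_matrix" (3x3 intrinsics, pixels), "distortion" ([k1, k2, p1, p2, k3] as OpenCV has them; the pictures are not rectified), "pose" (4x4, takes a point from camera to world coordinates). Camera axes: x right, y up, looking along -z (the intrinsics and any distortion apply to the point x, -y, -z); pixel columns grow to the right and rows downward; lengths in m; the calibration is good to about 2 mm. A picture is of the moment at which its call begins. There is no depth.
- robot.close_job(): hands the job in, once; it reports no verdict.
The state is a dict: "time": time; "joint_positions": joint angles; "qvel": joint speeds; "joint_torque": joint torques, N m; "tool_pos": TCP position; "ee_rot": TCP orientation; "wrist_force": force on the tool from outside, world axes, zero at the start; "wrist_torque": the same for the moment, N m; "width": finger opening in m.
Only numpy, scipy, OpenCV 4.12 (cv2) and the standard library are available. Lean on these libraries where they do the work, as an engineer would, in place of code of your own. Each camera call takes 0.05 s, during which the arm holds its last target. There are 200 camera calls.

## Working session

There is one attempt and no reset: what is moved stays moved. The work goes in short steps, Python scripts to look and compute and a tool call to move; the robot and the scene stay as the last step left them, time stands still between calls to the robot, and variables do not carry over. Pictures are saved under pics/ and viewed, about 8 in all and at most 12, crops included, and the job is handed in when it is done.

Besides the shell and the picture viewer there is one more tool, called in YAML: its name, and indented under it one key for each argument. carry_out: Moves the arm, as the interface text tells. Its arguments: {"type":"object","properties":{"targets":{"type":"array","items":{"type":"array","items":{"type":"number"}}}},"required":["targets"]}

```bash
mkdir -p pics; ls
cat > h.py <<'E'
import numpy as np, cv2, pickle
from bench import robot
def snap(n,f=None):
    s=robot.snapshot(n); f=f or n
    pickle.dump(s,open(f'pics/{f}.pkl','wb')); cv2.imwrite(f'pics/{f}.png',s['image'][:,:,::-1]); return s
def load(f): return pickle.load(open(f'pics/{f}.pkl','rb'))
def ray(s,uv,z):
    p=cv2.undistortPoints(np.array([[uv]],float),np.array(s['camera_matrix']),np.array(s['distortion']))[0,0]
    T=np.array(s['pose']); d=T[:3,:3]@np.array([p[0],-p[1],-1]); o=T[:3,3]
    return o+d*(z-o[2])/d[2]
def proj(s,P):
    T=np.array(s['pose']); c=(np.atleast_2d(P)-T[:3,3])@T[:3,:3]; c=c*[1,-1,-1]
    return cv2.projectPoints(c.reshape(-1,1,3),np.zeros(3),np.zeros(3),np.array(s['camera_matrix']),np.array(s['distortion']))[0][:,0]
E
python3 - <<'E'
from h import *
a=snap('top');b=snap('side')
for s in(a,b):print(np.round(s['pose'],3),np.round(s['camera_matrix'],1),s['distortion'])
o=robot.get_obs();print(o)
E
```

```text
pics
[[-0.019  0.999 -0.044  0.472]
 [-1.    -0.02  -0.011  0.024]
 [-0.012  0.044  0.999  0.953]
 [ 0.     0.     0.     1.   ]] [[367.1   0.  248.4]
 [  0.  367.1 193.5]
 [  0.    0.    1. ]] [-0.01347188  0.          0.          0.          0.        ]
[[ 0.975  0.137 -0.173  0.303]
 [-0.22   0.562 -0.798 -0.977]
 [-0.012  0.816  0.578  0.824]
 [ 0.     0.     0.     1.   ]] [[499.7   0.  260. ]
 [  0.  499.7 197.9]
 [  0.    0.    1. ]] [-0.11357088  0.          0.          0.          0.        ]
{'time': 0.1, 'joint_positions': array([-1.43211474e+00,  8.78526454e-02,  1.37205073e+00, -1.45257104e-05,
        1.68359277e+00, -1.03092410e-01]), 'qvel': array([-2.44215834e-03, -1.80948742e-03, -3.33966441e-03,  4.15134012e-04,
        9.75159192e-06, -9.39763449e-04]), 'joint_torque': array([ 1.88958133e-03, -3.41251767e+01, -3.03301728e+01,  7.18939095e-02,
        3.04349838e-02, -9.94871948e-05]), 'tool_pos': array([ 0.13161243, -0.53353039,  0.20446334]), 'ee_rot': array([-1.66630467,  1.56889278,  1.71706036]), 'wrist_force': array([ 0.47905796,  0.16752268, -0.65337417]), 'wrist_torque': array([-0.01184944, -0.02466486,  0.01113653]), 'width': 0.09424781508793961}
```

View pics/top.png

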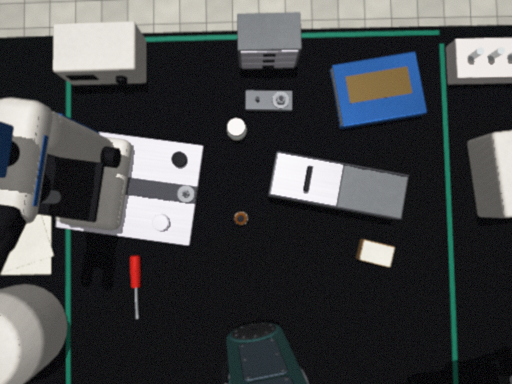

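View pics/side.png

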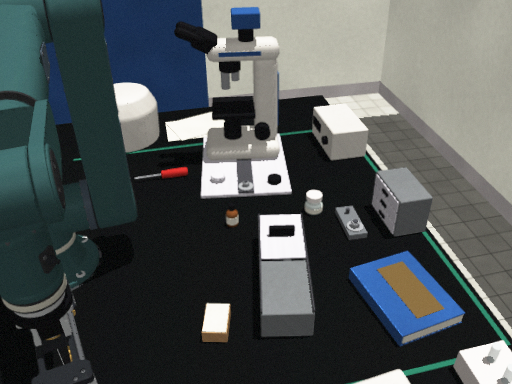

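The top view shows the case (cover white, left half), with its rib at about (308,179) and its corners near (275,153), (408,175), (402,218) and (269,196). The strap nut is at about (185,194). I'll enlarge the top view to measure these better.

Run:
```python
from h import *
s=load('top');im=s['image'][130:255,150:415,::-1]
cv2.imwrite('pics/crop1.png',cv2.resize(im,None,fx=3,fy=3,interpolation=cv2.INTER_CUBIC))
```

```text
(no output)
```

View pics/crop1.png

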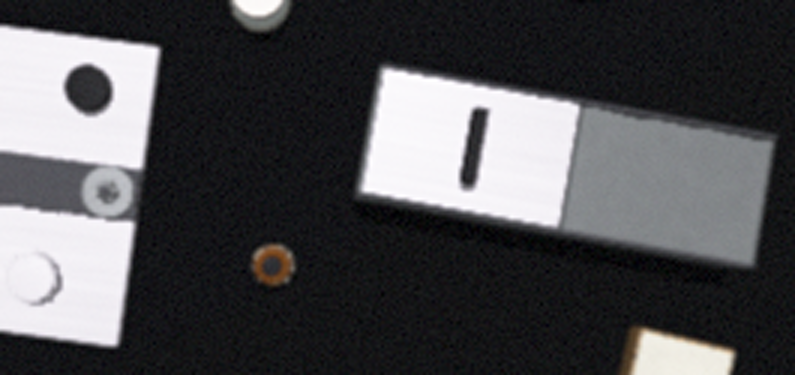

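Run:
```python
from h import *
s=load('top')
w=lambda c,z:ray(s,((c[0]+.5)/3-.5+150,(c[1]+.5)/3-.5+130),z)[:2]
r=[w(c,.101) for c in((481,109),(468,188))];print('rib',np.mean(r,0),r[0]-r[1],np.linalg.norm(r[0]-r[1]))
k=[w(c,.074) for c in((381,66),(776,135),(752,267),(357,194))]
print('case c',np.mean(k,0));
for i,j in((0,1),(3,2),(3,0),(2,1)):
  d=k[i]-k[j];print(np.linalg.norm(d),np.degrees(np.arctan2(d[1],d[0])))
print('nut',w((107,190),.03))
e=w((160,46),.012)-w((120,346),.012);print('plate',np.degrees(np.arctan2(e[1],e[0])))
e=w((0,153),.021)-w((140,170),.021);print('strap',np.degrees(np.arctan2(e[1],e[0]))-90)
for n,uv,z in(('bottle',(272,265),.065),('jar',(260,5),.055),('box',(683,360),.031),('tin',(33,278),.03),('cap',(88,90),.028)):print(n,w(uv,z))
```

```text
rib [ 0.54040582 -0.10495247] [ 0.061116   -0.01168217] 0.06222248820260065
case c [ 0.52767412 -0.18175403]
0.3199834964221928 78.85512149478132
0.3188753311759964 78.38055391004852
0.10459805556555504 168.14984435458885
0.10725827367236226 167.5694377227862
nut [0.51732814 0.19357225]
plate -8.358618097091789
strap -8.06666805292555
bottle [0.45255121 0.05475577]
jar [0.66597116 0.06107285]
box [ 0.36648781 -0.28392259]
tin [0.44466264 0.2567103 ]
cap [0.60247219 0.20909457]
```

```bash
cat >> h.py <<'E'
from scipy.spatial.transform import Rotation as Ro
def to(p,jaw,tilt=True):
    """cm shift in current tool axes to reach p; turn about tool x so tool y points along jaw (deg, world), mod 180"""
    o=robot.get_obs();R=Ro.from_euler('xyz',o['ee_rot']).as_matrix()
    d=R.T@(np.array(p)-o['tool_pos'])*100
    j=R.T@[np.cos(np.radians(jaw)),np.sin(np.radians(jaw)),0]
    t=np.degrees(np.arctan2(j[2],j[1])); t=(t+90)%180-90
    print('pos',o['tool_pos'].round(4),'yawjaw',np.degrees(np.arctan2(R[1,1],R[0,1])).round(2),'xaxis',R[:,0].round(4),'zaxis',R[:,2].round(3),'w',round(o['width'],4),'F',np.round(o['wrist_force'],1),'t',round(o['time'],2),'q6',o['joint_positions'][5].round(2))
    print('shift',d.round(2),'turn',t.round(2)); return d,t
E
python3 - <<'E'
from h import *
to([.540,-.105,.2],78.8)
E
```

```text
pos [ 0.1316 -0.5335  0.2045] yawjaw -76.15 xaxis [-3.0e-04  1.9e-03 -1.0e+00] zaxis [-0.971 -0.239 -0.   ] w 0.0942 F [ 0.5  0.2 -0.7] t 0.1 q6 -0.1
shift [  0.52 -31.83 -49.91] turn 25.05
```

carry_out:
  targets:
    - [0,0,-2.27,-3.565,0]
    - [0,0,-2.27,-3.565,0]
    - [0,0,-2.27,-3.565,0]
    - [0,0,-2.27,-3.565,0]
    - [0,0,-2.27,-3.565,0]
    - [0,0,-2.27,-3.565,0]
    - [0,0,-2.27,-3.565,0]
    - [0,0,-2.27,-3.565,0]
    - [0,0,-2.27,-3.565,0]
    - [0,0,-2.27,-3.565,0]
    - [0,0,-2.27,-3.565,0]
    - [0,0,-2.27,-3.565,0]
    - [0,0,-2.27,-3.565,0]
    - [0,0,-2.27,-3.565,0]
    - [0,0,0,0,8.35]
    - [0,0,0,0,8.35]
    - [0,0,0,0,8.35]
    - [0,0,0,0,0]
    - [0,0,0,0,0]

```text
time: 2.0
tool_pos: [0.5399, -0.1059, 0.205]
ee_rot: [-0.06, 1.57, 2.889]
wrist_force: [0.2, 0.3, 0.4]
width: 0.094
```

Run:
```python
from h import *
to([.540,-.105,.084],78.8)
s=snap('wrist','w1');print(np.round(s['pose'],3),np.round(s['camera_matrix'],1))
```

```text
pos [ 0.5399 -0.1059  0.205 ] yawjaw -101.03 xaxis [-8.e-04  2.e-04 -1.e+00] zaxis [-0.982  0.191  0.001] w 0.094 F [0.2 0.3 0.4] t 2.0 q6 1.47
shift [12.1  -0.09  0.  ] turn 0.17
[[-0.191  0.948  0.255  0.614]
 [-0.982 -0.184 -0.049 -0.119]
 [ 0.    -0.259  0.966  0.384]
 [ 0.     0.     0.     1.   ]] [[330.7   0.  258.8]
 [  0.  330.7 186.1]
 [  0.    0.    1. ]]
```

View pics/w1.png

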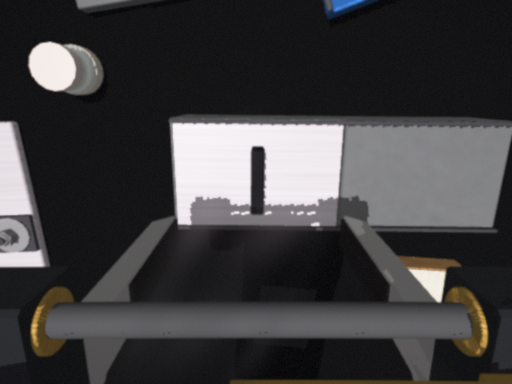

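The rib stands vertical at column 258, which is the finger centre line, so it is aligned. Next: descend, grip and drag.

carry_out:
  targets:
    - [0,4,-0.09,0,0.17]
    - [0,4,0,0,0]
    - [0,4,0,0,0]
    - [0.5,0,0,0,0]
    - [1,0,0,0,0]
    - [1,0,0,0,0]
    - [1,0,0,0,0]
    - [1,0,0,0,0]
    - [1,0,0,0,0]
    - [1,0,0,0,0]

```text
time: 3.05
tool_pos: [0.5406, -0.1052, 0.0861]
ee_rot: [2.972, 1.57, -0.368]
wrist_force: [0.2, 1.0, -0.8]
width: 0.0415
```

carry_out:
  targets:
    - [1,0,0,0,0]
    - [1,0,0,0,0]
    - [1,0,0,0,0]
    - [1,0,0,0,0]
    - [1,0,0,0,0]
    - [1,0,0,0,0]

```text
time: 3.65
tool_pos: [0.5403, -0.1049, 0.0853]
ee_rot: [-0.727, 1.57, 2.216]
wrist_force: [-0.2, 1.0, -0.4]
width: 0.0116
```

carry_out:
  targets:
    - [1,0,0.5,0,0]
    - [1,0,1.5,0,0]
    - [1,0,2,0,0]
    - [1,0,2,0,0]
    - [1,0,2,0,0]
    - [1,0,2,0,0]
    - [1,0,2,0,0]
    - [1,0,2,0,0]
    - [1,0,1,0,0]
    - [1,0,0.6,0,0]
    - [1,0,0,0,0]
    - [1,0,0,0,0]

```text
time: 4.85
tool_pos: [0.5088, -0.2579, 0.0853]
ee_rot: [0.115, 1.569, 3.058]
wrist_force: [-3.5, 1.3, 1.3]
width: 0.0114
```

Run:
```python
from h import *
to([.5096,-.259,.2],78.8)
```

```text
pos [ 0.5088 -0.2579  0.0853] yawjaw -101.36 xaxis [-1.9e-03  2.0e-04 -1.0e+00] zaxis [-0.98   0.197  0.002] w 0.0114 F [-3.5  1.3  1.3] t 4.85 q6 1.2
shift [-11.47   0.1   -0.08] turn -0.16
```

carry_out:
  targets:
    - [1,0,0.3,0,0]
    - [1,0,0,0,0]
    - [1,0,0,0,0]

```text
time: 5.15
tool_pos: [0.5088, -0.2579, 0.0854]
ee_rot: [-1.136, 1.566, 1.809]
wrist_force: [-2.2, 8.6, 2.9]
width: 0.0119
```

carry_out:
  targets:
    - [0.5,0,0,0,0]
    - [0.5,0,0,0,0]
    - [0.5,0,0,0,0]
    - [0.5,-4,0,0,0]
    - [0.5,-5,0,0,0]
    - [0.5,-4,0,0,0]
    - [0.5,0,-5,0,0]
    - [0.5,0,-5,0,0]
    - [0.5,0,-3,0,0]
    - [0.5,0,0,0,0]

```text
time: 6.15
tool_pos: [0.5356, -0.1305, 0.2161]
ee_rot: [-2.939, 1.569, 0.009]
wrist_force: [0.2, -0.9, -0.0]
width: 0.0469
```

Run:
```python
from h import *
to([.543,-.105,.2],78.8)
s=snap('wrist','w2'); t=snap('top','top2')
a=s['image'][60:300,100:,::-1];
b=cv2.resize(t['image'][130:240,120:410,::-1],None,fx=2.7,fy=2.7,interpolation=cv2.INTER_CUBIC)
a=cv2.resize(a,None,fx=1.25,fy=1.25)
W=max(a.shape[1],b.shape[1]);P=lambda i:cv2.copyMakeBorder(i,0,0,0,W-i.shape[1],cv2.BORDER_CONSTANT)
c=np.vstack([P(a),P(b)]);print(a.shape,b.shape,c.shape);cv2.imwrite('pics/c2.png',c)
```

```text
pos [ 0.5356 -0.1305  0.2161] yawjaw -101.08 xaxis [ 0.002  0.    -1.   ] zaxis [-0.981  0.192 -0.002] w 0.0469 F [ 0.2 -0.9 -0. ] t 6.15 q6 1.42
shift [ 1.61 -2.64 -0.23] turn 0.12
(300, 515, 3) (297, 783, 3) (597, 783, 3)
```

View pics/c2.png

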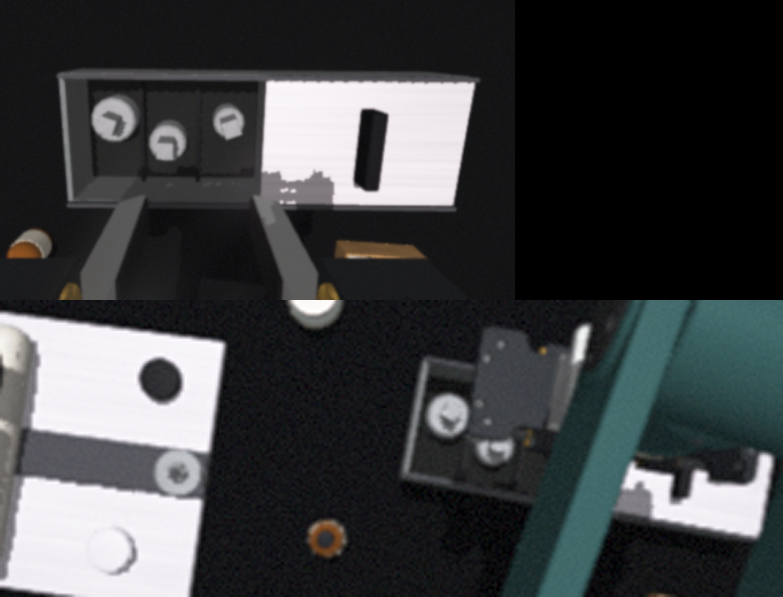

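The cover is fully open, and the stop pushed back with 8.6 N. From the left (case +y) the sockets are large, medium and small, each with its own yaw. I'll take a closer look from a lower height.

carry_out:
  targets:
    - [0.5,3,-1.3,0,0]
    - [0.5,3,-1.3,0,0]
    - [0.5,3.6,0,0,0]
    - [0.5,0,0,0,0]
    - [0.5,0,0,0,0]

```text
time: 6.75
tool_pos: [0.5394, -0.1094, 0.1194]
ee_rot: [0.412, 1.57, -2.93]
wrist_force: [0.1, 0.1, -0.5]
width: 0.0468
```

Run:
```python
from h import *
to([.543,-.105,.12],78.8)
s=snap('wrist','w3'); 
cv2.imwrite('pics/c3.png',cv2.resize(s['image'][70:270,125:391,::-1],None,fx=3,fy=3,interpolation=cv2.INTER_CUBIC))
```

```text
pos [ 0.5394 -0.1094  0.1194] yawjaw -101.47 xaxis [-1.3e-03 -3.0e-04 -1.0e+00] zaxis [-0.98   0.199  0.001] w 0.0468 F [ 0.1  0.1 -0.5] t 6.75 q6 1.47
shift [-0.07 -0.5  -0.26] turn -0.27
```

View pics/c3.png

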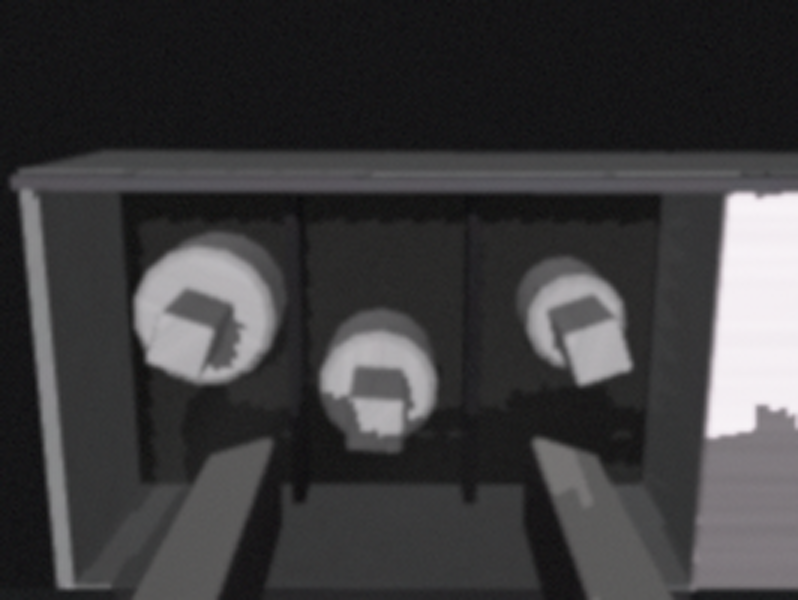

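Run:
```python
from h import *
s=load('w3')
Q={'S':[(565,338),(613,320),(633,368),(581,385)],'M':[(354,399),(404,400),(401,451),(348,450)],'L':[(165,310),(215,328),(196,378),(146,360)]}
for k,q in Q.items():
    P=np.array([ray(s,((u+.5)/3-.5+125,(v+.5)/3-.5+70),.064)[:2] for u,v in q])
    e=np.roll(P,-1,0)-P
    print(k,P.mean(0).round(4),np.linalg.norm(e,axis=1).round(4),(np.degrees(np.arctan2(e[:,1],e[:,0]))%90).round(1))
Cw=lambda x,y:np.array([.5277,-.1818])+Ro.from_euler('z',-11.3,degrees=True).as_matrix()[:2,:2]@[x,y]
print([Cw(0,y) for y in(26,78,130) for y in [y/1000]])
```

```text
S [ 0.5414 -0.1576] [0.0123 0.0133 0.0133 0.0128] [10.  13.3  7.7  8.9]
M [ 0.5339 -0.1008] [0.0124 0.0135 0.0133 0.0135] [77.3 75.4 77.4 71.4]
L [ 0.5638 -0.0583] [0.0126 0.0137 0.0128 0.0136] [57.8 55.9 57.5 55.2]
[array([ 0.5327946 , -0.15630402]), array([ 0.5429838 , -0.10531206]), array([ 0.553173  , -0.05432009])]
```

carry_out:
  targets:
    - [0.5,-4,0,0,0]
    - [0.5,-4,-1,0,0]
    - [0.5,0,-4,1.2,0]
    - [0.5,0,-4,1.2,0]
    - [0.5,0,-4,1.2,0]
    - [0.5,0,-4,1.2,0]
    - [0.5,0,-4,1.2,0]
    - [0.5,0,-4,1.2,0]
    - [0.5,3,-4,1,0]
    - [0.5,4,0,0,0]
    - [0.5,0,0,0,0]
    - [0.5,0,0,0,0]

```text
time: 8.0
tool_pos: [0.5175, 0.1912, 0.1319]
ee_rot: [-2.969, 1.569, -0.026]
wrist_force: [0.6, -0.3, -0.7]
width: 0.0468
```

Run:
```python
from h import *
to([.517,.194,.12],-8)
s=snap('wrist','w4'); c=proj(s,[[.517,.194,.03]])[0];print(c)
u,v=np.clip((c-[66,50]).astype(int),0,None);print(u,v)
cv2.imwrite('pics/c4.png',cv2.resize(s['image'][v:v+100,u:u+132,::-1],None,fx=6,fy=6,interpolation=cv2.INTER_CUBIC))
```

```text
pos [0.5175 0.1912 0.1319] yawjaw -101.41 xaxis [ 2.e-03 -1.e-04 -1.e+00] zaxis [-0.98   0.198 -0.002] w 0.0468 F [ 0.6 -0.3 -0.7] t 8.0 q6 2.02
shift [ 1.19 -0.27  0.11] turn 86.59
[256.85080486 187.54351899]
190 137
```

View pics/c4.png

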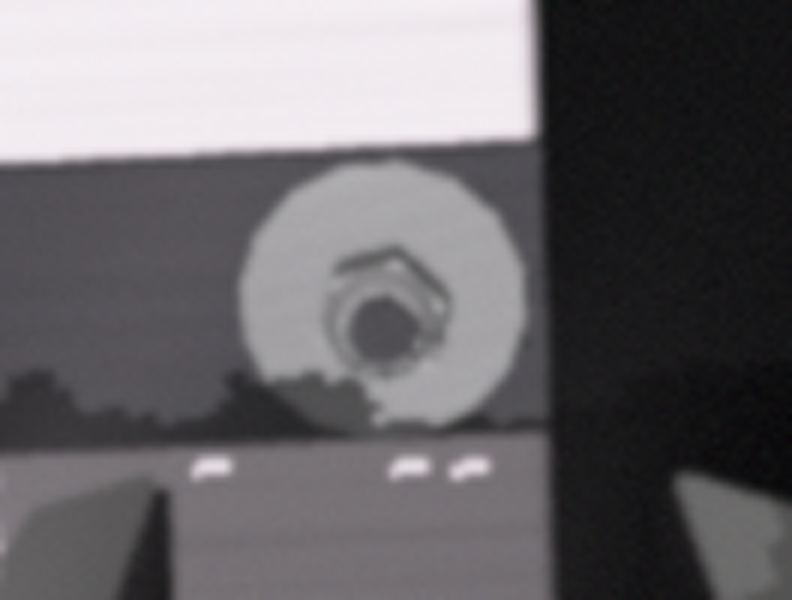

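Run:
```python
from h import *
s=load('w4')
f=10;u,v=236,158
im=s['image'][v:v+50,u:u+40,::-1]
im=cv2.resize(im,None,fx=f,fy=f,interpolation=cv2.INTER_CUBIC).astype(float)
im=np.clip((im-60)*255/(190-60),0,255).astype(np.uint8)
o=im.copy()
w=lambda c,z:ray(s,((c[0]+.5)/6-.5+190,(c[1]+.5)/6-.5+137),z)
wp=np.array([w(c,.021) for c in((240,300),(526,300),(383,160))]);print(wp,np.linalg.norm(wp[0]-wp[1]))
stud=w((383,330),.0375);print(stud)
C=(wp[0]+wp[1])/2
print(C, wp[2])
C=np.array([stud[0],stud[1],0])
def hexa(AF,yaw,z):
    a=np.radians(yaw+30+60*np.arange(7)); r=AF/np.sqrt(3)
    return np.c_[C[0]+r*np.cos(a),C[1]+r*np.sin(a),np.full(7,z)]
for AF,col in((.018,(0,255,255)),(.022,(0,255,0))):
  for z in(.021,.0315):
    p=(proj(s,hexa(AF,-8,z))-[u,v]+.5)*f
    cv2.polylines(o,[p.astype(int)],True,col,1)
cv2.imwrite('pics/c5.png',np.hstack([im,o]))
```

```text
[[0.52039391 0.21859076 0.021     ]
 [0.51185902 0.17622546 0.021     ]
 [0.53717878 0.19307465 0.021     ]] 0.04321646891779333
[0.5160383 0.1971585 0.0375   ]
[0.51612647 0.19740811 0.021     ] [0.53717878 0.19307465 0.021     ]
```

View pics/c5.png

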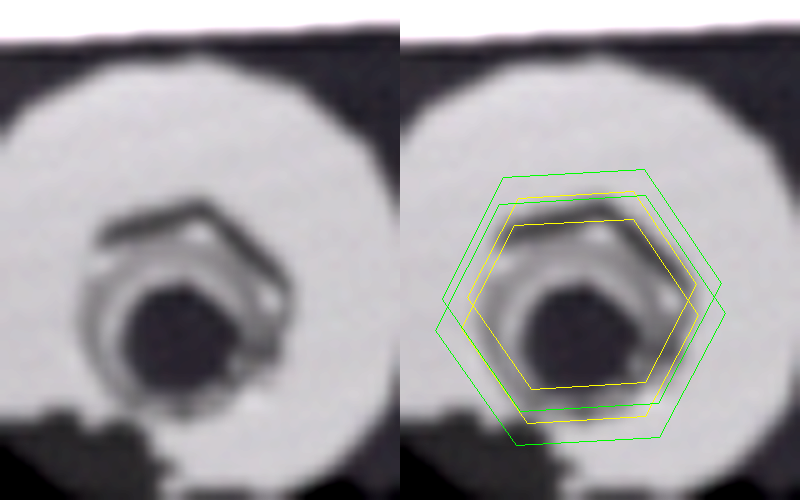

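Run:
```python
from h import *
from scipy.optimize import least_squares
s=load('w4')
w=lambda c:ray(s,(c[0]/10-.5+236,c[1]/10-.5+158),.021)[:2]
P=np.array([w(c) for c in((97,238),(203,197),(293,285))])
print(P,np.linalg.norm(np.diff(P,axis=0),axis=1))
C=np.array([.516,.1973])
d=P-C;print(np.linalg.norm(d,axis=1),np.degrees(np.arctan2(d[:,1],d[:,0])))
e=np.diff(P,axis=0);print((np.degrees(np.arctan2(e[:,1],e[:,0]))))
# fit
k=np.array([2,1,0])
def f(x):
    a=np.radians(x[1]+60*k);return np.r_[(x[2]+x[0]/np.sqrt(3)*np.cos(a)-P[:,0]),(x[3]+x[0]/np.sqrt(3)*np.sin(a)-P[:,1]),(x[2:]-C)*.5]
x=least_squares(f,[.02,-75,*C],x_scale=[.01,10,.01,.01]).x;print(x, 'flat yaw mod60',(x[1]+30)%60)
```

```text
[[0.5224277  0.20368598]
 [0.52426387 0.19354406]
 [0.51462514 0.18718526]] [0.0103068  0.01154727]
[0.00906069 0.00907737 0.01020775] [ 44.81343974 -24.44186997 -97.74057683]
[ -79.73794558 -146.58662888]
[ 1.81974133e-02 -8.47143924e+01  5.14224255e-01  1.97700172e-01] flat yaw mod60 5.285607645739759
```

Stud and washer centre agree at (0.516, 0.197). The nut's width across flats is about 18 mm and its flats' yaw about 5° mod 60, so the small socket is the first to try. Next I raise the tool and turn it.

carry_out:
  targets:
    - [0.68,-3,0,0,-8.5]
    - [0.68,-3,0,0,-8.5]
    - [0.68,-2,0,0,-8.5]
    - [0.68,0,0,0,-8.5]
    - [0.68,0,0,0,-8.5]
    - [0.68,0,0,0,-8.5]
    - [0.68,0,0,0,-8.5]
    - [0.68,0,0,0,-8.5]
    - [0.68,0,0,0,-8.5]
    - [0.68,0,0,0,-8.5]
    - [0.68,0,0,0,-8.5]
    - [0.68,0,0,0,-8.5]
    - [0.68,0,0,0,-8.5]
    - [0.68,0,0,0,0]

```text
time: 9.45
tool_pos: [0.5184, 0.1908, 0.214]
ee_rot: [1.628, 1.564, 0.214]
wrist_force: [0.2, -0.1, -0.2]
width: 0.0304
```

Run:
```python
from h import *
to([.5414,-.1576,.12],10)
```

```text
pos [0.5184 0.1908 0.214 ] yawjaw 9.0 xaxis [ 0.0064  0.0014 -1.    ] zaxis [ 0.156 -0.988 -0.   ] w 0.0304 F [ 0.2 -0.1 -0.2] t 9.45 q6 0.09
shift [ 9.37 -3.23 34.78] turn -1.0
```

carry_out:
  targets:
    - [0.68,0,-0.36,3.86,-1]
    - [0.68,0,-0.36,3.86,0]
    - [0.68,0,-0.36,3.86,0]
    - [0.68,0,-0.36,3.86,0]
    - [0.68,0,-0.36,3.86,0]
    - [0.68,0,-0.36,3.86,0]
    - [0.68,0,-0.36,3.86,0]
    - [0.68,0,-0.36,3.86,0]
    - [0.68,0,-0.36,3.86,0]
    - [0.68,4,0,0,0]
    - [0.68,5,0,0,0]
    - [0.68,0,0,0,0]
    - [0.68,0,0,0,0]
    - [0.68,0,0,0,0]

```text
time: 10.85
tool_pos: [0.5478, -0.1572, 0.125]
ee_rot: [1.003, 1.563, -0.392]
wrist_force: [-0.3, -0.5, 0.4]
width: 0.03
```

Run:
```python
from h import *
to([.5414,-.1576,.040],10)
s=snap('wrist','w6');c=proj(s,[[.5414,-.1576,.064]])[0];u,v=(c-[90,70]).astype(int).clip(0);print(c,u,v)
cv2.imwrite('pics/c6.png',cv2.resize(s['image'][v:v+140,u:u+180,::-1],None,fx=4,fy=4,interpolation=cv2.INTER_CUBIC))
```

```text
pos [ 0.5478 -0.1572  0.125 ] yawjaw 10.07 xaxis [ 0.0075 -0.0031 -1.    ] zaxis [ 0.175 -0.985  0.004] w 0.03 F [-0.3 -0.5  0.4] t 10.85 q6 -0.55
shift [ 8.49 -0.69 -0.11] turn 0.07
[249.30473964 199.98617009] 159 129
```

View pics/c6.png

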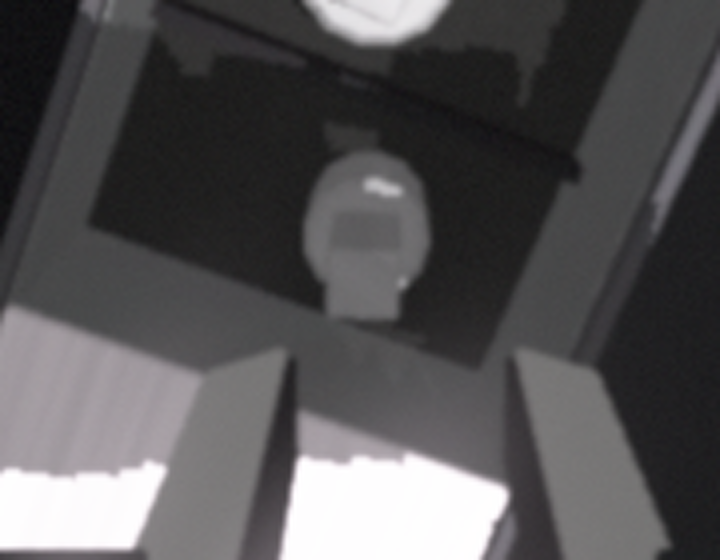

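The shank sits square in the view, centred at pixel (249.6, 200.1), where it was predicted. I'll descend and grip.

carry_out:
  targets:
    - [0.68,3,-0.35,-0.05,0]
    - [0.68,3,-0.34,-0.05,0]
    - [0.68,2,0,0,0]
    - [0.68,0.75,0,0,0]
    - [0.68,0,0,0,0]
    - [1,0,0,0,0]
    - [1,0,0,0,0]
    - [1,0,0,0,0]
    - [1,0,0,0,0]
    - [1,0,0,0,0]
    - [1,0,0,0,0]

```text
time: 12.0
tool_pos: [0.5396, -0.1568, 0.0346]
ee_rot: [1.032, 1.567, -0.362]
wrist_force: [0.8, 0.3, 6.6]
width: 0.0141
```

carry_out:
  targets:
    - [1,-1,0,0,0]
    - [1,-3,0,0,0]
    - [1,-4,0,0,0]
    - [1,-4,0,0,0]
    - [1,0,0,-3,0]
    - [1,0,0,-3.9,0]
    - [1,0,0,-3.9,0]
    - [1,0,0,-3.9,0]
    - [1,0,0,-3.9,0]
    - [1,0,0,-3.9,0]
    - [1,0,0,-3.9,0]
    - [1,0,0,-3.9,0]
    - [1,0,0,-3,0]
    - [1,0,0,0,0]
    - [1,0,0,0,0]
    - [1,0,0,0,0]

```text
time: 13.6
tool_pos: [0.4795, 0.1706, 0.1523]
ee_rot: [-0.785, 1.57, -2.18]
wrist_force: [0.4, 0.3, -1.1]
width: 0.0139
```

Run:
```python
from h import *
to([.516,.1973,.0725],6)
```

```text
pos [0.4795 0.1706 0.1523] yawjaw 10.08 xaxis [-6.e-04 -9.e-04 -1.e+00] zaxis [ 0.175 -0.985  0.001] w 0.0139 F [ 0.4  0.3 -1.1] t 13.6 q6 0.05
shift [ 7.98  4.07 -2.  ] turn 4.08
```

carry_out:
  targets:
    - [1,0,2.03,-1,0]
    - [1,0,2.04,-1,0]
    - [1,3,0,0,4.08]
    - [1,3.4,0,0,0]
    - [1,0,0,0,0]
    - [1,0,0,0,0]
    - [1,0,0,0,0]
    - [1,0,0,0,0]

```text
time: 14.4
tool_pos: [0.5176, 0.1984, 0.091]
ee_rot: [1.702, 1.567, 0.236]
wrist_force: [-0.0, -0.4, -1.4]
width: 0.014
```

Run:
```python
from h import *
to([.516,.1973,.0725],6)
s=snap('wrist','w7');c=proj(s,[[.516,.1973,.021]])[0];u,v=(c-[60,50]).astype(int).clip(0);print(c,u,v)
cv2.imwrite('pics/c7.png',cv2.resize(s['image'][v:v+110,u:u+130,::-1],None,fx=5,fy=5,interpolation=cv2.INTER_CUBIC))
```

```text
pos [0.5176 0.1984 0.091 ] yawjaw 6.03 xaxis [ 0.0042  0.001  -1.    ] zaxis [ 0.105 -0.994 -0.001] w 0.014 F [-0.  -0.4 -1.4] t 14.4 q6 0.16
shift [ 1.85 -0.18  0.09] turn 0.03
[255.82858017 198.89103471] 195 148
```

View pics/c7.png

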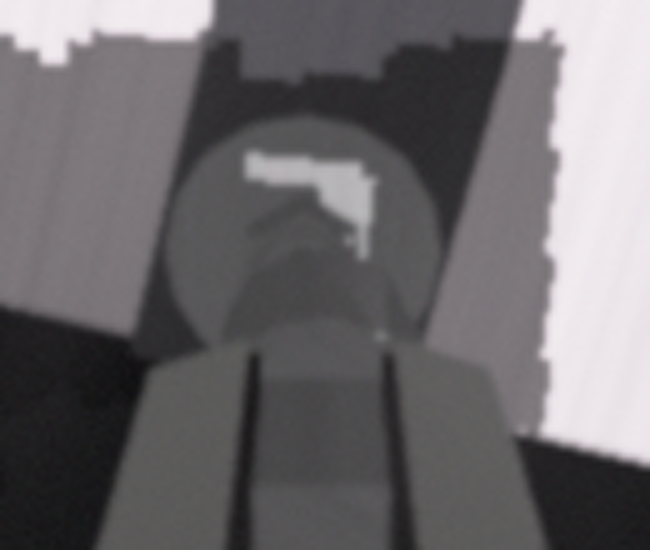

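The nut's apex is centred straight up in the image at column 303, so the nut's yaw matches the jaw's 6°. It also confirms the 2 mm sideways correction along −ty.

carry_out:
  targets:
    - [1,0,-0.18,0.09,0]
    - [1,1,0,0,0]
    - [1,1,0,0,0]
    - [1,0,0,0,0]
    - [1,0.4,0,0,0]
    - [1,0.4,0,0,0]
    - [1,0,0,0,0]
    - [1,0,0,0,0]

```text
time: 15.25
tool_pos: [0.5145, 0.1976, 0.0605]
ee_rot: [2.718, 1.57, 1.253]
wrist_force: [0.4, 1.7, -1.6]
width: 0.0139
```

Run:
```python
from h import *
to([.516,.1973,.0515],6)
```

```text
pos [0.5145 0.1976 0.0605] yawjaw 6.06 xaxis [ 2.e-04  6.e-04 -1.e+00] zaxis [ 0.106 -0.994 -0.001] w 0.0139 F [ 0.4  1.7 -1.6] t 15.25 q6 0.16
shift [0.9  0.14 0.05] turn 0.06
```

carry_out:
  targets:
    - [1,0.2,0,0,0]
    - [1,0.2,0,0,0]
    - [1,0.2,0,0,0]
    - [1,0.2,0,0,0]
    - [1,0,0,0,0]
    - [1,0,0,0,0]

```text
time: 15.85
tool_pos: [0.5147, 0.1976, 0.0524]
ee_rot: [2.156, 1.57, 0.691]
wrist_force: [1.6, 2.6, -1.7]
width: 0.0138
```

Run:
```python
from h import *
to([.516,.1973,.0515],6)
```

```text
pos [0.5147 0.1976 0.0524] yawjaw 6.05 xaxis [ 7.e-04  6.e-04 -1.e+00] zaxis [ 0.105 -0.994 -0.   ] w 0.0138 F [ 1.6  2.6 -1.7] t 15.85 q6 0.16
shift [0.09 0.13 0.04] turn 0.05
```

carry_out:
  targets:
    - [1,0.1,0,0,0]
    - [1,0.1,0,0,0]
    - [1,0.05,0,0,0]
    - [1,0,0,0,0]
    - [1,0,0,0,0]
    - [1,0,0,0,0]

```text
time: 16.45
tool_pos: [0.5148, 0.1976, 0.0516]
ee_rot: [1.89, 1.569, 0.425]
wrist_force: [-0.0, 1.2, 5.0]
width: 0.0137
```

Run:
```python
from h import *
to([.516,.1973,.0515],6)
t=snap('top','top8');w=snap('wrist','w8')
a=cv2.resize(t['image'][130:240,120:410,::-1],None,fx=2,fy=2,interpolation=cv2.INTER_CUBIC)
b=cv2.resize(w['image'][120:300,140:380,::-1],None,fx=2,fy=2,interpolation=cv2.INTER_CUBIC)
b=cv2.copyMakeBorder(b,0,0,0,a.shape[1]-b.shape[1],cv2.BORDER_CONSTANT)
cv2.imwrite('pics/c8.png',np.vstack([a,b]))
```

```text
pos [0.5148 0.1976 0.0516] yawjaw 6.06 xaxis [ 1.2e-03  6.0e-04 -1.0e+00] zaxis [ 0.106 -0.994 -0.   ] w 0.0137 F [-0.   1.2  5. ] t 16.45 q6 0.16
shift [0.01 0.12 0.04] turn 0.06
```

View pics/c8.png

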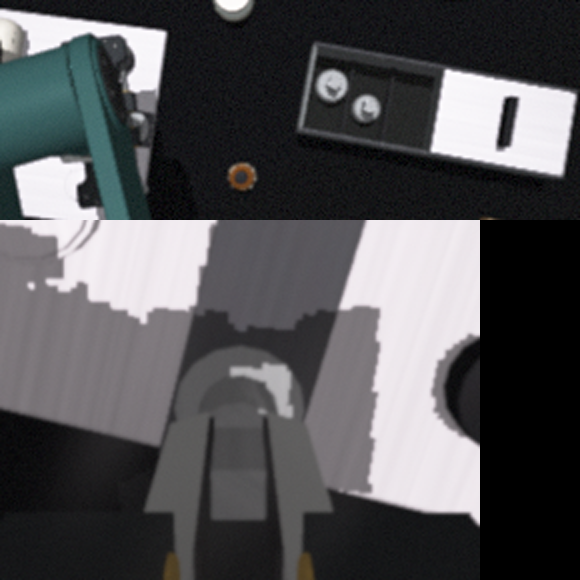

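The socket touched the washer at TCP z = 0.0516, where full seating predicts 0.0515, and it is still gripped. The cover is open and the other two sockets stand in their cells, so I'm handing in.

Run:
```python
from h import *
print(robot.close_job()); to([.516,.1973,.0515],6)
```

```text
the job is handed in; nothing more can be done
None
the job is handed in; nothing more can be done
```

I slid the cover fully open, up to its stop, and left it there. I then took the small socket from its cell and lowered it over the strap nut down to the washer. It stays gripped and upright there; I handed in at about 16.5 s of the 72 s.

**Last checks:**
- **Seating:** The TCP stopped at z = 0.0516 m, where full seating predicts 0.0515 m. The downward push showed only there; at the height where a socket too small for the nut would stop, there was none.
- **Grip and tilt:** The fingers are 13.7 mm apart on the 14 mm shank, and the tilt is about 0.001 rad.
- **Position:** The TCP is about 1.3 mm from my camera estimate of the nut's centre, which is within the play and the camera error.
- **Rest of the bench:** The last top view shows the cover open and the medium and large sockets standing in their cells. I did not measure the bystanders again, but nothing I saw suggested any had moved.

I did not try the medium and large sockets on the nut. The small one went all the way down, so it is the smallest that fits; the nut also measured about 18 mm across its flats. No check failed or disagreed.

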